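# Set the snap rivets of the packed boxes in the bench press

## Robot

A 6-joint arm with a two-finger parallel gripper is mounted at the origin on a cart in front of the work surface, level with it; the furniture and walls round the work are solid. World frame = base frame: x ahead of the robot, y to its left, z up, the work surface at z = 0. Lengths are in mm, angles in rad, forces in N, time in s.
With the tool pointing down it reaches from about 400 to 925 mm from the base axis. Payload 12.5 kg.
Tool frame: the origin (TCP) lies at the very end of the fingers, on their centre line; the grasp point (between the pads) lies 19 mm behind it; z points along the fingers, y is the line along which they close (so a half turn about z gives the same grasp; the last joint's range is limited). The gripper opens to 95 mm and grips with 3 to 60 N. Pads are 20 mm wide; open, the fingers measure 119 mm over their backs; the gripper's body (75 mm by 180 mm) begins 59 mm behind the grasp point.
Start: joints at [1.039, 0.491, 1.559, -0, 1.092, -0.106], TCP at [258.142, 569.218, 214.661] pointing down, gripper open.
Joint ranges: [-3.1, 3.1], [-0.84, 2.19], [0.05, 2.79], [-1.13, 4.28], [0.06, 2.93], [-2.69, 2.69]. Speed limits (rad/s): [2.22, 2.22, 2.79, 3.14, 3.14, 3.14].

## Interface

Orientations are given as [roll, pitch, yaw] about the fixed x, y, z axes, in that order (R = Rz(yaw) Ry(pitch) Rx(roll)).
In Python, from cell import state, imaging, env, spot_in, mark_of gives the robot as it stands. The module is installed in compiled form; this text tells all that it offers.
- The arm moves only by the tool step_arm, never from a script. Its argument "increments" is a list of rows, each an object with "slide": the shift along the tool's x, y, z in m, a list of three; "roll": the turn about the tool's z in rad. A call has 1 to 5 rows; each row is the pose to reach, as a shift and turn from the pose commanded when the call began, along the tool's axes at that moment; what a row does not reach only later rows make up. A row lasts 1/8 s, in which the tool goes at most 62.5 mm and 10.7 degrees, less where a joint would pass 70% of its speed; a pose out of reach is approached as far as the arm can. A call with a gripper value outside its range is refused whole. "fingers" is the opening, from 0 (shut) to 1 (fully open), set as the call begins (left out, the last holds). The fingers move at their own pace and stop on an object; the grip force is fixed at half the most. Time passes only in rows, so rows that repeat a pose let the fingers close. It gives the time, the measured TCP pose, the force, the opening and the grip force at its end, in the units of the state.
- state(): the state, without advancing time (a new reading comes with each control period).
- imaging.read_camera(name): name is "scene" or "top"; returns a dict with "color" (480x640x3 uint8, red, green, blue), "z_map" (480x640 float32, mm along the optical axis (not along the pixel's ray), 0 where there is no reading), "intrinsics" (3x3 intrinsics, pixels), "distortion" ([k1, k2, p1, p2, k3] as OpenCV has them; the pictures are not rectified), "camera_from_world" (4x4, takes a point from world to camera coordinates). Camera axes: x right, y up, looking along -z (the intrinsics and any distortion apply to the point x, -y, -z); pixel columns grow to the right and rows downward; lengths in mm; the calibration is good to about 2 mm. A picture is of the moment at which its call begins.
- env.job_done(): hands the job in; it is judged then, once.
Trained networks look in the newest picture that a camera, given by its name, has taken for a name from the list of things; names that differ only in an ending like _2 or _b are one class to them, and where a whole thing is asked for, a point or a joint stands for the part that bears it (a point fixed in the world has none). Each returns a list of dicts, best first, with "confidence" (0 to 1); they miss things now and then, are a little off and sometimes report something else, mostly with a low value. They report only what shows in the picture. A call takes as long as a camera call.
- spot_in(camera, target): "bbox" ([left, top, right, bottom] in pixels, round what is visible of it).
- mark_of(camera, target): "uv" ([column, row] in pixels: a listed point, or the origin of a listed thing).
The state is a dict: "t": time; "joints": joint angles; "qvel": joint speeds; "tau": joint torques, N m; "eef_pos": TCP position; "tcp_rot": TCP orientation; "ft_force": force on the tool from outside, world axes, zero at the start; "moment": the same for the moment, N m; "opening": opening from 0.0 (shut) to 1.0 (fully open); "grip_force": force on a finger pad.
Only numpy, scipy, OpenCV 4.12 (cv2) and the standard library are available. Lean on these libraries where they do the work, as an engineer would, in place of code of your own. Each camera call takes 0.05 s, during which the arm holds its last target. There are 200 camera calls.

## Task

Two or three lidded boxes lie about, each with a snap rivet only started in its lid: close them all. Slide each box, rivet end first, between the guides of the bench press until it is fully home against the back stop, push the palm knob down to its stop so that the rivet is driven right home (with the press, never with the fingers), then draw the box out and lay it flat, lengthwise, in the shallow carton tray. Leave everything else on the table where it is.

Things in the scene. Friction and masses are not known exactly. Their poses are not given: they have to be found in the camera images.
- box_a: A kraft-lidded paperboard box with a lift-off lid, 150 x 40 x 36 mm (x, y, z), 110 g; up to three such boxes, all alike. Origin at the centre of its underside; x runs along its length towards the end that carries the snap rivet, z up. The rivet stands on the lid on the centre line, 45 mm from the middle towards +x (30 mm from that end). May be absent. Can be gripped across its 40 mm width.
- box_b: A kraft-lidded paperboard box with a lift-off lid, 150 x 40 x 36 mm (x, y, z), 110 g; up to three such boxes, all alike. Origin at the centre of its underside; x runs along its length towards the end that carries the snap rivet, z up. The rivet stands on the lid on the centre line, 45 mm from the middle towards +x (30 mm from that end). May be absent. Can be gripped across its 40 mm width.
- box_c: A kraft-lidded paperboard box with a lift-off lid, 150 x 40 x 36 mm (x, y, z), 110 g; up to three such boxes, all alike. Origin at the centre of its underside; x runs along its length towards the end that carries the snap rivet, z up. The rivet stands on the lid on the centre line, 45 mm from the middle towards +x (30 mm from that end). May be absent. Can be gripped across its 40 mm width.
- rivet_a (a joint): The black snap rivet in the lid of box_a: how far it has been driven down, 0 (as built, underside of its head 8 mm above the lid) to 0.008 (head flat on the lid). Starts between 0 and 0.0015. Head 13 mm across and 3 mm thick. A friction fit: it takes about 5 N to move and stays where it is left. The press drives it to within about 0.5 mm of home.
- rivet_b (a joint): The black snap rivet in the lid of box_b: how far it has been driven down, 0 (as built, underside of its head 8 mm above the lid) to 0.008 (head flat on the lid). Starts between 0 and 0.0015. Head 13 mm across and 3 mm thick. A friction fit: it takes about 5 N to move and stays where it is left. The press drives it to within about 0.5 mm of home.
- rivet_c (a joint): The black snap rivet in the lid of box_c: how far it has been driven down, 0 (as built, underside of its head 8 mm above the lid) to 0.008 (head flat on the lid). Starts between 0 and 0.0015. Head 13 mm across and 3 mm thick. A friction fit: it takes about 5 N to move and stays where it is left. The press drives it to within about 0.5 mm of home.
- rivet_a_head (a point): Centre of the top of the head of box_a's rivet.
- rivet_b_head (a point): Centre of the top of the head of box_b's rivet.
- rivet_c_head (a point): Centre of the top of the head of box_c's rivet.
- press: A bench rivet press, fixed: grey steel bed (x = -225 to +93 mm, 104 mm wide, top 8 mm above the table), grey column and arm, ram with palm knob. Origin on the table under the ram axis; x = feed direction, away from the robot into the press; z up. The arm (46 mm wide, 71 to 97 mm up) and ram cover the bed from x = -14 mm on, so boxes slide in and out along x, not from above.
- guide_mouth (a point): Point on the bed midway between the near ends of the two steel guides, at x = -150 mm of the press; axes as the press. The guides stand 12 mm above the bed (24 mm less than a box: its sides can be gripped above them). Inner faces 78 mm apart here, converging straight to 42 mm at x = -30 mm of the press, then parallel.
- nest (a point): Point on the bed, 8 mm up, at x = -45 mm, y = 0 of the press; axes as the press. The origin of a box that is fully home (+x end against the steel back stop, whose face is 75 mm further in, at x = +30 mm of the press) lies here, and its rivet is then under the ram. The box's near end, 75 mm this side, then stands out in front. The ram's foot, 20 mm across, hangs 62 mm above the table when up.
- ram (a joint): How far the press's ram is pushed down, 0 (up) to 0.0145 (at its stop). A spring pushes it up: about 2.5 N to start it, 7.5 N at the stop, plus 5 N when it drives a rivet; let go, it comes back up by itself.
- knob_top (a point): Centre of the top of the black mushroom palm knob on the ram (46 mm across), 154 mm above the table when up; press it straight down.
- tray: The out-tray: a shallow cardboard carton base, fixed, 190 x 225 mm (x, y) outside, walls 4 mm thick and 22 mm high, floor 4 mm. Origin at the centre of its underside. Three boxes fit side by side on its floor, lengthwise along the tray's x axis, at y = -70, 0 and +70 mm.
- tape_dispenser: Bystander, fixed: a heavy black desk tape dispenser, 94 x 246 mm, 128 mm high at its reel and 111 mm at its nose, standing between the boxes and the tray; the nose is its end nearest the robot (-y of its own frame). Pass well above it. Origin at the centre of its underside.
- drawer_case: Bystander, fixed: a two-drawer desk case, 130 x 233 x 135 mm, left of the press, with a tape roll and a stamp on its top (up to 205 mm above the table). Origin at the centre of its underside; its length runs away from the robot.
- card_bundle: Bystander: a bundle of printed cards, 71 x 104 x 29 mm. Origin at the centre of its underside.
- stapler: Bystander: a red desk stapler, 30 x 130 x 56 mm. Origin at the centre of its underside.
- label_roll: Bystander: a white roll of stickers standing on its flat end, 64 mm across, 38 mm high. Origin at the centre of its underside.
- ink_pad: Bystander: a black ink pad beyond the tray, 65 x 98 x 20 mm. Origin at the centre of its underside.
- glue_stick: Bystander: a standing glue stick beyond the tray, 25 mm across, 88 mm high. Origin at the centre of its underside.

How it is judged:
By the outcome, as a careful person would: the job done as asked, in the order asked, and still so for the second after the job is handed in, with the robot touching nothing.
Of box_a, box_b, box_c only 2 to 3 are there at a start; the rules pass over those that are not, and their reading is None.
At some moment in a run one of box_a, box_b, box_c may be knocked a few centimetres aside while the robot is not near it.
Once in a run the grip may slacken for a moment while it holds something.
It also fails if it takes over 210 s, if anything falls off the work surface, if the arm or the gripper's body presses on something with over 40 N, if the wrist force passes 120 N, or if a joint passes its speed limit or range.

## Working session

There is one attempt and no reset: what is moved stays moved. The work goes in short steps, Python scripts to look and compute and a tool call to move; the robot and the scene stay as the last step left them, time stands still between calls to the robot, and variables do not carry over. Pictures are saved under pics/ and viewed, at most 14 in all, crops included, and the job is handed in when it is done.

Besides the shell and the picture viewer there is one more tool, called after ">>>" as name(argument=value, ...), one argument or row to a line, values as JSON. step_arm: Moves the arm, as the interface text tells. Its arguments: {"type":"object","properties":{"increments":{"type":"array"},"fingers":{"type":"number"}},"required":["increments"]}

```bash
mkdir -p pics; cat > h.py <<'E'
import numpy as np, cv2
from cell import state, imaging, env, spot_in, mark_of
def cam(n,save=None):
    d=imaging.read_camera(n)
    if save: cv2.imwrite('pics/'+save,d['color'][:,:,::-1])
    return d
def ray(d,uv):
    K=np.array(d['intrinsics'],float);D=np.array(d['distortion'],float)
    p=cv2.undistortPoints(np.array([[uv]],float),K,D)[0,0]
    T=np.array(d['camera_from_world'],float);R=T[:3,:3];c=-R.T@T[:3,3]
    return c,R.T@np.array([p[0],-p[1],-1.0])
def at_z(d,uv,z):
    c,r=ray(d,uv);return c+r*(z-c[2])/r[2]
def cloud(d):
    K=np.array(d['intrinsics'],float);D=np.array(d['distortion'],float)
    v,u=np.mgrid[:480,:640];p=cv2.undistortPoints(np.stack([u,v],-1).reshape(-1,1,2).astype(float),K,D)[:,0]
    z=d['z_map'].reshape(-1);T=np.array(d['camera_from_world'],float)
    P=np.stack([p[:,0]*z,-p[:,1]*z,-z],1)
    W=(P-T[:3,3])@T[:3,:3];W[z==0]=np.nan
    return W.reshape(480,640,3)
E
python3 - <<'E'
from h import *
np.set_printoptions(precision=1,suppress=True)
print(state())
for c in ['top','scene']:
    d=cam(c,c+'0.png')
    for t in ['box_a','rivet_a_head','press','guide_mouth','nest','knob_top','tray','tape_dispenser']:
        for m in mark_of(c,t)[:4]: print(c,t,np.round(m['uv'],1),round(m['confidence'],2), at_z(d,m['uv'],{'rivet_a_head':46,'guide_mouth':8,'nest':8,'knob_top':154}.get(t,0)))
E
```

```text
{'t': 0.0, 'joints': array([ 1. ,  0.5,  1.6,  0. ,  1.1, -0.1]), 'qvel': array([ 0., -0.,  0., -0., -0.,  0.]), 'tau': array([  0. , -61.3, -25.8,   0.1,   0. ,  -0. ]), 'eef_pos': array([258., 569., 214.]), 'tcp_rot': array([-3.1, -0. ,  2.7]), 'ft_force': array([-0.3, -0.7, -0.2]), 'moment': array([ 0. ,  0.1, -0. ]), 'grip_force': 0.0, 'opening': 0.9998290797162345}
top box_a [309.  303.3] 0.59 [466.   41.7   0. ]
top box_a [349.3 314.3] 0.59 [434.6 -66.8   0. ]
top press [258.5 228.5] 0.65 [675.3 179.6   0. ]
top guide_mouth [246.5 283. ] 0.83 [523.3 211.    8. ]
top nest [250.1 243.5] 0.83 [632.1 201.7   8. ]
top knob_top [244.7 216.1] 0.74 [677.5 192.5 154. ]
top tray [443.7 280. ] 0.89 [ 522.1 -328.     0. ]
scene box_a [277.9 285.9] 0.86 [472.6  55.2   0. ]
scene box_a [285.4 307.7] 0.84 [443.2 -53.8   0. ]
scene box_a [457.  330.2] 0.49 [ 720.8 -335.5    0. ]
scene press [318.8 247.9] 0.71 [681.1 211.8   0. ]
scene guide_mouth [272.6 255.9] 0.76 [529.6 218.5   8. ]
scene knob_top [317.3 203.7] 0.51 [666.  184.3 154. ]
scene tray [378.8 358. ] 0.74 [ 520.4 -325.4    0. ]
scene tray [428.1 292.9] 0.34 [ 777.3 -179.     0. ]
```

View pics/top0.png

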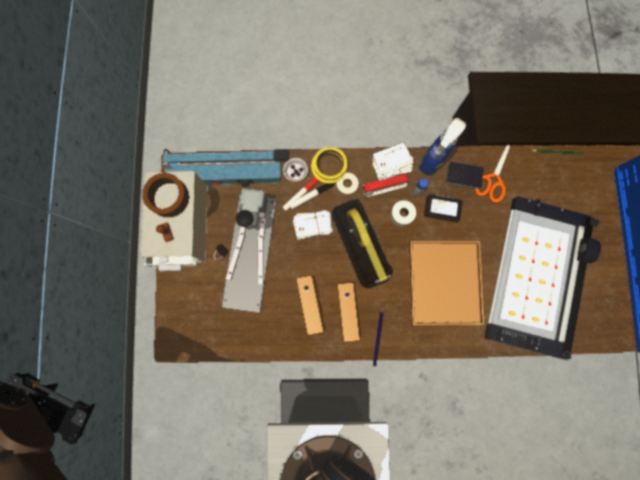

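View pics/scene0.png

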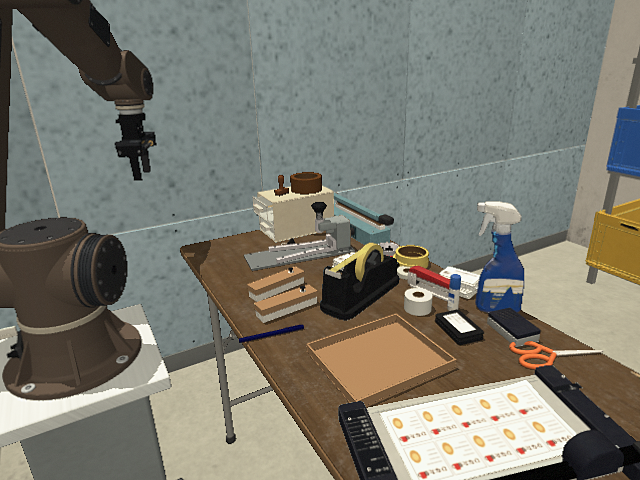

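The top view shows two boxes, at about (310,305) and (348,312). Their rivets look to be at the far ends. The press is at (248,250), the tray at (446,283), and the dispenser at (362,243) between them. The scene view agrees. Next I'll fit the poses from depth.

```bash
cat >> h.py <<'E'
def rect(P):
    c,(w,h),a=cv2.minAreaRect(P[:,:2].astype(np.float32))
    if w<h: w,h,a=h,w,a+90
    return np.round([c[0],c[1],w,h,(a+90)%180-90],1)
def boxes(d,zlo=26,zhi=46,xr=(300,700),yr=(-150,120)):
    W=cloud(d);C=d['color'].astype(int)
    m=(W[...,2]>zlo)&(W[...,2]<zhi)&(W[...,0]>xr[0])&(W[...,0]<xr[1])&(W[...,1]>yr[0])&(W[...,1]<yr[1])
    m&=(C[...,0]>150)&(C[...,0]-C[...,2]>50)
    n,l,s,_=cv2.connectedComponentsWithStats(m.astype(np.uint8))
    return [(rect(W[l==i]),np.nanmedian(W[l==i][:,2]),s[i]) for i in range(1,n) if s[i,4]>60]
E
python3 - <<'E'
from h import *
np.set_printoptions(precision=1,suppress=True)
big=[]
for c in ['top','scene']:
    d=cam(c);W=cloud(d)
    print(c)
    for b in boxes(d): print('box',b)
    m=(W[...,2]>140)&(W[...,2]<165)&(abs(W[...,0]-675)<60)&(abs(W[...,1]-195)<50)
    print('knob',m.sum(),W[m].min(0),W[m].max(0))
    m=(W[...,2]>12)&(W[...,2]<28)&(W[...,0]>380)&(W[...,0]<650)&(W[...,1]<-200)&(W[...,1]>-470)
    print('traywall',rect(W[m]))
    m=(W[...,2]>4)&(W[...,2]<14)&(W[...,0]>400)&(W[...,0]<640)&(W[...,1]>120)&(W[...,1]<300)
    print('bed',m.sum(),rect(W[m]))
    m=(W[...,2]>60)&(abs(W[...,0]-640)<130)&(abs(W[...,1]+55)<110)
    print('disp',rect(W[m]),W[m][:,2].max(), W[m].min(0),W[m].max(0))
    m=(W[...,2]>40)&(abs(W[...,0]-640)<200)&(W[...,1]>255)&(W[...,1]<500)
    print('case',rect(W[m]),W[m].min(0))
    for t in ['rivet_a_head']:
        for q in mark_of(c,t)[:4]: print(t,q,at_z(d,q['uv'],46))
    u,v,s=((220,180,1/5),(220,0,0))[0] if c=='top' else (230,180,0)
    im=d['color'][:,:,::-1]
    im=im[185:345,210:370] if c=='top' else im[190:330,235:395]
    big.append(cv2.resize(im,(400,400),interpolation=cv2.INTER_CUBIC))
cv2.imwrite('pics/crop1.png',np.hstack(big))
E
```

```text
top
box (array([462.8,  41. , 150.7,  40. ,  10.6]), np.float64(37.08532530986405), array([297, 276,  26,  59, 856], dtype=int32))
box (array([442.2, -60.8, 149.7,  40.4,   4.9]), np.float64(37.10579121751763), array([338, 283,  21,  59, 863], dtype=int32))
knob 230 [653.9 175.2 144.1] [695.  215.4 158.3]
traywall [ 504.6 -352.5  245.5  237.9   -0.9]
bed 2512 [520.  209.9 239.6 179.7   0. ]
disp [ 625.  -102.2  226.9   70.9   21. ] 133.2402414466667 [ 511.7 -164.3   60.1] [738.3 -30.1 133.2]
case [696.7 357.1 286.6 202.5   0.1] [553.3 256.1  40.3]
scene
box (array([462.9,  39.2, 149. ,  42.6,   9.3]), np.float64(35.11438992066638), array([247, 267,  57,  23, 398], dtype=int32))
box (array([442.6, -61.8, 149.9,  42.5,   4.7]), np.float64(35.228540908136445), array([254, 285,  63,  25, 502], dtype=int32))
knob 97 [652.1 171.9 140.1] [694.7 208.8 153.8]
traywall [ 515.9 -352.3  239.6  228.1   88.7]
bed 881 [550.4 224.9 196.2 140.7  -6.9]
disp [ 626.1 -105.2  229.    70.1   19.6] 128.4250551673176 [ 511.8 -165.    60. ] [740.9 -48.7 128.4]
case [705.  374.6 313.5 164.7 -14.6] [552.8 257.1  40. ]
rivet_a_head {'uv': [379.1, 357.4], 'confidence': 0.27} [ 485.7 -372.7   46. ]
```

View pics/crop1.png

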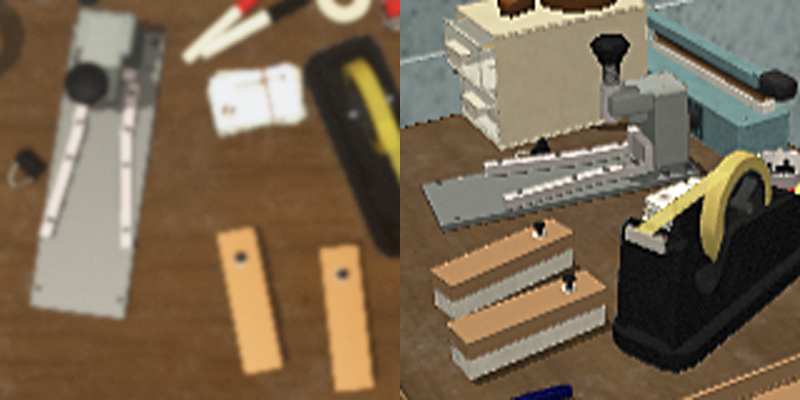

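```bash
python3 - <<'E'
from h import *
np.set_printoptions(precision=1,suppress=True)
for c in ['top','scene']:
    d=cam(c);W=cloud(d);C=d['color'].astype(int)
    hsv=cv2.cvtColor(d['color'],cv2.COLOR_RGB2HSV)
    m=(W[...,2]>3)&(W[...,2]<110)&(W[...,0]>400)&(W[...,0]<790)&(W[...,1]>100)&(W[...,1]<310)&(hsv[...,1]<45)&(hsv[...,2]>80)
    n,l,s,_=cv2.connectedComponentsWithStats(m.astype(np.uint8),connectivity=4)
    i=1+s[1:,4].argmax();P=W[l==i];r=rect(P);print(c,'bed',r,s[i])
    a=np.radians(r[4]);f=np.array([np.cos(a),np.sin(a)]);nrm=np.array([-f[1],f[0]])
    x=(P[:,:2]-r[:2])@f;y=(P[:,:2]-r[:2])@nrm
    e=[]
    for k in range(-150,60,10):
        q=(x>k)&(x<k+10)&(P[:,2]<16)
        if q.sum()>5: e.append((k+5,y[q].min(),y[q].max()))
    e=np.array(e);print(np.polyfit(e[:,0],e[:,1],1),np.polyfit(e[:,0],e[:,2],1))
    near=r[:2]-f*r[2]/2; print('press origin est',near+f*225,'mouth',near+f*75,'nest',near+f*180)
    m=(W[...,2]>1)&(W[...,2]<30)&(W[...,0]>380)&(W[...,0]<660)&(W[...,1]<-190)&(W[...,1]>-480)&(C[...,0]>120)&(C[...,0]-C[...,2]>50)
    n,l,s,_=cv2.connectedComponentsWithStats(m.astype(np.uint8));i=1+s[1:,4].argmax();print('tray',rect(W[l==i]),s[i])
    g=(W[...,2]>15)&(W[...,2]<26)&(hsv[...,2]>170)&(hsv[...,1]<60)&(W[...,0]>480)&(W[...,0]<660)&(abs(W[...,1]-200)<70)
    if g.sum():
        P=W[g];ym=P[:,1]-(195+ (P[:,0]-640)*np.tan(a))
        for sg in (-1,1):
            q=P[np.sign(ym)==sg]
            print('guide',sg,len(q),q.min(0) if len(q) else 0,q.max(0) if len(q) else 0, np.polyfit(q[:,0],q[:,1],1) if len(q)>5 else 0)
E
```

```text
top bed [608.7 204.7 314.5 102.3  -8.5] [ 223  189   53  123 3959]
[  0.  -50.3] [ 0. 49.]
press origin est [675.7 194.7] mouth [527.4 216.9] nest [631.2 201.3]
tray [ 517.2 -340.6  240.8  213.4   -0.9] [ 410  238   79   89 5837]
guide -1 219 [495.5 164.9  15.1] [659.2 189.4  25.8] [ -0.  179.4]
guide 1 194 [518.2 214.   15. ] [660.  265.4  25.5] [ -0.3 408.4]
scene bed [607.6 210.  312.9 124.5  -9.4] [ 244  215  106   55 2239]
[  0.  -57.3] [-0.1 31.6]
press origin est [675.2 198.8] mouth [527.2 223.3] nest [630.8 206.2]
tray [ 517.1 -317.1  227.   217.1   -1.3] [ 306  314  150   88 5964]
guide -1 68 [523.  164.7  16.6] [659.8 178.9  21.4] [ -0.  172.9]
guide 1 62 [533.3 212.7  15.5] [659.7 265.4  22.2] [ -0.3 439.1]
```

>>> step_arm(
  increments=[
    {"slide": [0, 0, -0.06], "roll": 0},
  ],
  fingers=0.65,
)

```text
t: 1.32
eef_pos: [257.5, 568.0, 271.6]
tcp_rot: [-3.134, -0.001, 2.716]
ft_force: [0.6, 1.3, 0.3]
opening: 0.943
grip_force: 0.0
```

```bash
python3 - <<'E'
from h import *
np.set_printoptions(precision=1,suppress=True)
for c in ['top','scene']:
    d=cam(c);W=cloud(d)
    m=(W[...,2]>110)&(W[...,2]<145)&(W[...,0]>450)&(W[...,0]<900)&(W[...,1]>235)&(W[...,1]<500)
    n,l,s,_=cv2.connectedComponentsWithStats(m.astype(np.uint8));i=1+s[1:,4].argmax();P=W[l==i]
    print(c,'case top',rect(P),P.min(0),P.max(0))
    m=(W[...,2]>15)&(W[...,2]<215)&(W[...,0]>480)&(W[...,0]<900)&(W[...,1]>262)&(W[...,1]<480)
    P=W[m]
    for x0 in range(500,700,20):
        q=P[(P[:,0]>=x0)&(P[:,0]<x0+20)]
        if len(q): print(x0,len(q),'ymin %.0f ymax %.0f zmax %.0f'%(q[:,1].min(),q[:,1].max(),q[:,2].max()))
    for t in ['drawer_case','tray','box_a']:
        for b in spot_in(c,t)[:2]: print(t,b)
E
```

```text
top case top [679.3 391.8 249.4 132.8  -0.3] [554.7 325.4 110.1] [803.8 458.5 144.9]
520 3 ymin 262 ymax 265 zmax 23
540 66 ymin 262 ymax 418 zmax 114
560 308 ymin 331 ymax 452 zmax 132
580 623 ymin 326 ymax 457 zmax 141
600 539 ymin 267 ymax 458 zmax 141
620 559 ymin 278 ymax 459 zmax 201
640 462 ymin 326 ymax 457 zmax 203
660 471 ymin 326 ymax 458 zmax 156
680 617 ymin 325 ymax 458 zmax 191
tray {'bbox': [407.2, 240.2, 484.8, 327.7], 'confidence': 0.79}
box_a {'bbox': [297.3, 275.7, 322.8, 333.0], 'confidence': 0.96}
box_a {'bbox': [338.6, 283.9, 360.2, 341.6], 'confidence': 0.8}
scene case top [684.6 390.7 239.8 141.3  -0.5] [564.7 320.1 110.1] [804.1 462.1 145. ]
520 2 ymin 265 ymax 267 zmax 17
540 34 ymin 364 ymax 418 zmax 109
560 295 ymin 326 ymax 456 zmax 126
580 418 ymin 321 ymax 462 zmax 137
600 324 ymin 266 ymax 459 zmax 145
620 353 ymin 276 ymax 458 zmax 196
640 313 ymin 319 ymax 459 zmax 198
660 242 ymin 321 ymax 410 zmax 153
680 407 ymin 320 ymax 456 zmax 183
tray {'bbox': [304.2, 313.7, 457.8, 409.3], 'confidence': 0.94}
box_a {'bbox': [254.4, 286.9, 319.1, 321.3], 'confidence': 0.83}
box_a {'bbox': [246.9, 267.3, 305.7, 303.1], 'confidence': 0.56}
```

```bash
cat >> h.py <<'E'
def go(x,y,z,yawdeg=None,p=None,rot=None):
    s=state();p=s['eef_pos'] if p is None else p;a=s['tcp_rot'][2] if rot is None else rot
    d=np.array([x,y,z])-p
    r=0 if yawdeg is None else -((np.radians(yawdeg)-a+np.pi)%(2*np.pi)-np.pi)
    ty=np.array([np.sin(a),-np.cos(a)]);tx=np.array([np.cos(a),np.sin(a)])
    print('slide [%.4f, %.4f, %.4f] roll %.3f'%(d[:2]@tx/1e3,d[:2]@ty/1e3,-d[2]/1e3,r))
E
python3 -c "
from h import *
go(423.4,33.4,200,190.2)"
```

```text
slide [-0.3719, -0.4194, 0.0735] roll -0.604
```

>>> step_arm(
  increments=[
    {"slide": [-0.372, -0.419, 0.07], "roll": -0.604},
    {"slide": [-0.372, -0.419, 0.07], "roll": -0.604},
    {"slide": [-0.372, -0.419, 0.07], "roll": -0.604},
    {"slide": [-0.372, -0.419, 0.07], "roll": -0.604},
    {"slide": [-0.372, -0.419, 0.07], "roll": -0.604},
  ],
  fingers=0.65,
)

```text
t: 2.35
eef_pos: [348.8, 275.4, 235.7]
tcp_rot: [-3.141, -0.001, -2.962]
ft_force: [1.3, -0.5, 0.5]
opening: 0.649
grip_force: 0.0
```

```bash
python3 -c "
from h import *
print(state()['eef_pos'],state()['opening'])
go(423.4,33.4,100,190.2)"
```

```text
[348.75269478 275.36863628 235.72764257] 0.6488584259987429
slide [-0.0302, -0.2514, 0.1357] roll 0.002
```

>>> step_arm(
  increments=[
    {"slide": [-0.03, -0.251, 0.12], "roll": 0.002},
    {"slide": [-0.03, -0.251, 0.12], "roll": 0.002},
    {"slide": [-0.03, -0.251, 0.12], "roll": 0.002},
    {"slide": [-0.03, -0.251, 0.12], "roll": 0.002},
    {"slide": [-0.03, -0.251, 0.12], "roll": 0.002},
  ],
)

```text
t: 2.98
eef_pos: [422.6, 33.2, 114.8]
tcp_rot: [3.141, -0.002, -2.968]
ft_force: [0.6, -0.2, -0.2]
opening: 0.65
grip_force: 0.0
```

>>> step_arm(
  increments=[
    {"slide": [0, 0, 0], "roll": 0},
    {"slide": [0, 0, 0], "roll": 0},
  ],
)

```text
t: 3.22
eef_pos: [422.4, 36.1, 116.5]
tcp_rot: [3.141, -0.0, -2.965]
ft_force: [0.0, 0.2, -0.7]
opening: 0.648
grip_force: 0.0
```

```bash
python3 - <<'E'
from h import *
np.set_printoptions(precision=3,suppress=True)
d=cam('scene')
for b in boxes(d): print(b[:2])
d=cam('top','top1.png')
for b in boxes(d): print(b[:2])
print(state()['eef_pos'],state()['tcp_rot'])
go(423.4,33.4,16,190.2)
E
```

```text
(array([502.9,  46.9,  68.4,  40.4,  11.7]), np.float64(34.999590973862624))
(array([503.6,  48.9,  67.5,  39.6,  10.3]), np.float64(37.1312813805722))
(array([384.9, -68.7,  27.3,  26.3,   4.3]), np.float64(37.32521967416436))
[422.588  36.493 116.846] [ 3.142  0.001 -2.964]
slide [-0.0003, -0.0032, 0.1008] roll -0.001
```

>>> step_arm(
  increments=[
    {"slide": [0, -0.002, 0.05], "roll": -0.001},
    {"slide": [0, -0.002, 0.085], "roll": -0.001},
    {"slide": [0, -0.002, 0.1], "roll": -0.001},
    {"slide": [0, -0.002, 0.1], "roll": -0.001},
  ],
)

```text
t: 3.82
eef_pos: [422.7, 34.4, 16.1]
tcp_rot: [3.141, -0.001, -2.963]
ft_force: [0.6, 0.6, 0.1]
opening: 0.65
grip_force: 0.0
```

>>> step_arm(
  increments=[
    {"slide": [0, 0, 0], "roll": 0},
    {"slide": [0, 0, 0], "roll": 0},
    {"slide": [0, 0, 0], "roll": 0},
    {"slide": [0, 0, 0], "roll": 0},
  ],
  fingers=0.3,
)

```text
t: 4.32
eef_pos: [423.5, 33.6, 17.1]
tcp_rot: [-3.141, 0.001, -2.964]
ft_force: [-1.0, 1.5, 8.8]
opening: 0.418
grip_force: 30.0
```

```bash
python3 - <<'E'
from h import *
np.set_printoptions(precision=3,suppress=True)
print(state()['eef_pos'],state()['tcp_rot'],state()['ft_force'],state()['opening'],state()['grip_force'])
E
```

```text
[423.453  33.648  17.125] [-3.141  0.001 -2.964] [-1.038  1.468  8.764] 0.4180980784658116 29.99671161174774
```

>>> step_arm(
  increments=[
    {"slide": [0, 0, -0.03], "roll": 0},
    {"slide": [0, 0, -0.08], "roll": 0},
    {"slide": [0, 0, -0.08], "roll": 0},
  ],
)

```text
t: 4.7
eef_pos: [424.3, 33.5, 99.2]
tcp_rot: [-3.14, 0.006, -2.964]
ft_force: [0.2, 0.0, -0.6]
opening: 0.417
grip_force: 30.0
```

```bash
python3 - <<'E'
from h import *
np.set_printoptions(precision=3,suppress=True)
print(state()['eef_pos'],state()['ft_force'],state()['opening'],state()['grip_force'])
go(388.9,237.6,97,171.5)
E
```

```text
[424.346  33.515  99.153] [ 0.204  0.048 -0.579] 0.4170703453350852 29.991763830184937
slide [-0.0011, 0.2071, 0.0022] roll 0.326
```

>>> step_arm(
  increments=[
    {"slide": [0, 0.05, 0], "roll": 0.08},
    {"slide": [0, 0.11, 0], "roll": 0.17},
    {"slide": [-0.001, 0.17, 0.0], "roll": 0.26},
    {"slide": [-0.001, 0.207, 0.0], "roll": 0.326},
    {"slide": [-0.001, 0.207, 0.0], "roll": 0.326},
  ],
)

```text
t: 5.32
eef_pos: [386.7, 239.3, 95.6]
tcp_rot: [-3.141, -0.001, 2.996]
ft_force: [-0.3, -0.3, -0.9]
opening: 0.421
grip_force: 30.0
```

>>> step_arm(
  increments=[
    {"slide": [0, 0, 0.02], "roll": 0},
    {"slide": [0, 0, 0.04], "roll": 0},
    {"slide": [0, 0, 0.04], "roll": 0},
  ],
)

```text
t: 5.7
eef_pos: [387.0, 236.4, 55.2]
tcp_rot: [-3.14, -0.003, 2.992]
ft_force: [0.3, 0.3, -0.9]
opening: 0.418
grip_force: 30.0
```

```bash
python3 - <<'E'
from h import *
np.set_printoptions(precision=3,suppress=True)
s=state();print(s['eef_pos'],s['tcp_rot'],s['ft_force'],s['opening'],s['grip_force'])
big=[]
for c in ['top','scene']:
    d=cam(c)
    for b in boxes(d,40,110,(350,620),(130,320)): print(c,b[:2])
    im=d['color'][:,:,::-1]
    im=im[200:360,190:350] if c=='top' else im[180:320,200:360]
    big.append(cv2.resize(im,(400,400),interpolation=cv2.INTER_CUBIC))
cv2.imwrite('pics/crop2.png',np.hstack(big))
E
```

```text
[386.965 236.416  55.169] [-3.14  -0.003  2.992] [ 0.26   0.294 -0.867] 0.41785675771601 29.99189794063568
top (array([462.7, 223.6,  77. ,  40.3,  -9. ]), np.float64(74.86233276481778))
scene (array([475.7, 223.8,  50.4,  41.5,  -8.2]), np.float64(73.40170171560032))
```

View pics/crop2.png

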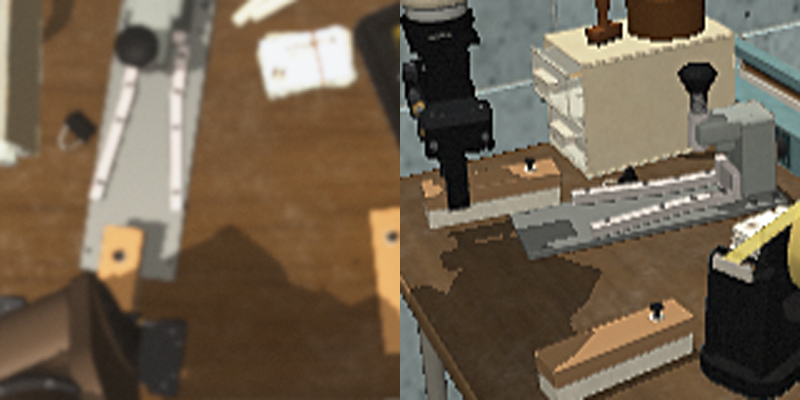

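```bash
python3 - <<'E'
from h import *
f=np.array([.98902,-.14781]);n=np.array([.14781,.98902]);N=np.array([631.2,201.3])
p=N-f*245-n*1; print(p); go(p[0],p[1],27,171.5)
E
```

```text
[388.74229 236.52443]
slide [-0.0011, -0.0003, 0.0295] roll -0.001
```

>>> step_arm(
  increments=[
    {"slide": [-0.001, 0, 0.028], "roll": -0.001},
    {"slide": [-0.04, 0, 0.028], "roll": -0.001},
    {"slide": [-0.08, 0, 0.028], "roll": -0.001},
    {"slide": [-0.11, 0, 0.028], "roll": -0.001},
    {"slide": [-0.13, 0, 0.028], "roll": -0.001},
  ],
)

```text
t: 6.42
eef_pos: [517.9, 217.6, 29.3]
tcp_rot: [3.141, 0.001, 2.993]
ft_force: [0.5, -0.6, -1.2]
opening: 0.421
grip_force: 30.0
```

```bash
python3 - <<'E'
from h import *
np.set_printoptions(precision=3,suppress=True)
s=state();print(s['eef_pos'],s['tcp_rot'],s['ft_force'],s['opening'],s['grip_force'])
big=[]
for c in ['top','scene']:
    d=cam(c)
    for b in boxes(d,25,70,(350,680),(130,320)): print(c,b[:2])
    W=cloud(d);hsv=cv2.cvtColor(d['color'],cv2.COLOR_RGB2HSV)
    im=d['color'][:,:,::-1]
    im=im[200:300,210:310] if c=='top' else im[190:290,240:340]
    big.append(cv2.resize(im,(400,400),interpolation=cv2.INTER_CUBIC))
cv2.imwrite('pics/crop3.png',np.hstack(big))
E
```

```text
[517.89  217.635  29.335] [3.141 0.001 2.993] [ 0.453 -0.568 -1.169] 0.42101853339262213 29.99187022447586
top (array([609.4, 203.7,  46.8,  38.9,  -8.7]), np.float64(48.79498405447456))
```

View pics/crop3.png

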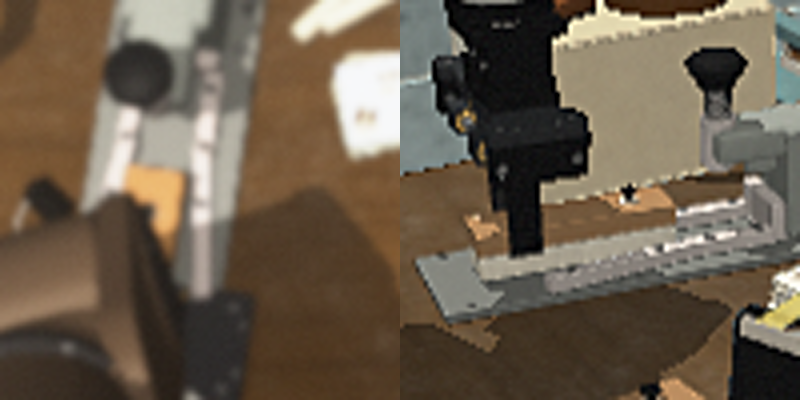

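>>> step_arm(
  increments=[
    {"slide": [-0.02, 0, 0.003], "roll": 0},
    {"slide": [-0.04, 0, 0.003], "roll": 0},
    {"slide": [-0.055, 0, 0.003], "roll": 0},
  ],
)

```text
t: 6.9
eef_pos: [570.7, 210.1, 25.9]
tcp_rot: [3.141, 0.0, 2.994]
ft_force: [-0.5, 1.2, -1.0]
opening: 0.417
grip_force: 30.0
```

>>> step_arm(
  increments=[
    {"slide": [-0.005, 0, 0], "roll": 0},
    {"slide": [-0.01, 0, 0], "roll": 0},
  ],
)

```text
t: 7.15
eef_pos: [580.0, 208.7, 25.5]
tcp_rot: [-3.141, -0.001, 2.994]
ft_force: [-0.2, 1.7, -0.7]
opening: 0.413
grip_force: 30.0
```

>>> step_arm(
  increments=[
    {"slide": [-0.004, 0, 0], "roll": 0},
    {"slide": [-0.006, 0, 0], "roll": 0},
  ],
)

```text
t: 7.4
eef_pos: [586.4, 207.8, 25.5]
tcp_rot: [3.142, -0.0, 2.994]
ft_force: [0.2, 0.0, -1.3]
opening: 0.414
grip_force: 30.0
```

```bash
python3 - <<'E'
from h import *
np.set_printoptions(precision=3,suppress=True)
s=state();print(s['eef_pos'],s['tcp_rot'],s['ft_force'],s['moment'],s['opening'],s['grip_force'])
go(591.6,207.2,26,171.5)
E
```

```text
[586.431 207.8    25.451] [ 3.142 -0.     2.994] [ 0.173  0.026 -1.287] [ 0.11  0.1  -0.01] 0.41442293876319514 29.992192089557648
slide [-0.0052, 0.0002, -0.0005] roll 0.001
```

>>> step_arm(
  increments=[
    {"slide": [-0.002, 0, 0], "roll": 0},
    {"slide": [-0.004, 0, 0], "roll": 0},
  ],
)

```text
t: 7.65
eef_pos: [590.4, 207.2, 25.5]
tcp_rot: [3.142, -0.0, 2.994]
ft_force: [-0.8, 0.2, -1.7]
opening: 0.42
grip_force: 30.0
```

>>> step_arm(
  increments=[
    {"slide": [-0.002, 0, 0], "roll": 0},
    {"slide": [-0.003, 0, 0], "roll": 0},
  ],
)

```text
t: 7.9
eef_pos: [590.9, 207.1, 25.2]
tcp_rot: [-3.141, -0.005, 2.994]
ft_force: [-14.5, 4.4, 5.6]
opening: 0.416
grip_force: 30.0
```

>>> step_arm(
  increments=[
    {"slide": [0.002, 0, 0], "roll": 0},
    {"slide": [0.002, 0, 0], "roll": 0},
    {"slide": [0.002, 0, 0], "roll": 0},
  ],
  fingers=0.62,
)

```text
t: 8.28
eef_pos: [591.6, 207.0, 25.6]
tcp_rot: [3.141, 0.001, 2.994]
ft_force: [-0.2, -0.6, 0.2]
opening: 0.612
grip_force: 0.0
```

>>> step_arm(
  increments=[
    {"slide": [0, 0, -0.03], "roll": 0},
    {"slide": [0, 0, -0.09], "roll": 0},
    {"slide": [0, 0, -0.15], "roll": 0},
    {"slide": [0, 0, -0.16], "roll": 0},
  ],
)

```text
t: 8.78
eef_pos: [592.8, 207.3, 189.9]
tcp_rot: [3.139, 0.007, 2.994]
ft_force: [0.3, 0.6, -0.7]
opening: 0.617
grip_force: 0.0
```

```bash
python3 - <<'E'
from h import *
np.set_printoptions(precision=3,suppress=True)
s=state();print(s['eef_pos'],s['ft_force'],s['opening'])
d=cam('top');c=cam('scene')
for b in boxes(d,25,70,(350,680),(130,320)): print(b[:2])
for b in boxes(d): print(b[:2])
for b in boxes(c): print('sc',b[:2])
im=c['color'][190:290,240:340,::-1]
cv2.imwrite('pics/crop4.png',cv2.resize(im,(400,400),interpolation=cv2.INTER_CUBIC))
go(675,194.5,175,171.5)
E
```

```text
[592.842 207.337 189.89 ] [ 0.3    0.613 -0.677] 0.6165271131160017
(array([442.9, -62.3, 149.3,  36.4,   4.6]), np.float64(36.93819378587177))
sc (array([483.9, -71.6,  74.8,  22.6,  18. ]), np.float64(35.169390716201995))
slide [-0.0842, -0.0001, 0.0116] roll 0.000
```

View pics/crop4.png

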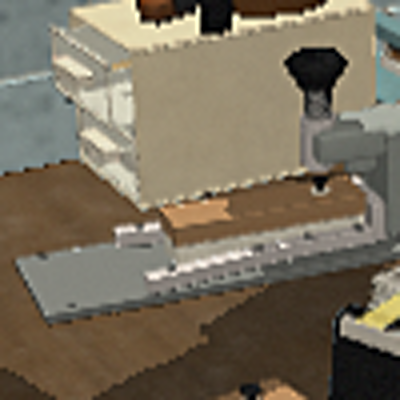

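The box is home, and its rivet at about (320,185) in the crop is under the ram. Next I'll press the knob.

>>> step_arm(
  increments=[
    {"slide": [-0.03, 0, -0.005], "roll": 0},
    {"slide": [-0.07, 0, -0.005], "roll": 0},
    {"slide": [-0.084, 0, 0], "roll": 0},
    {"slide": [-0.084, 0, 0.015], "roll": 0},
    {"slide": [-0.084, 0, 0.025], "roll": 0},
  ],
  fingers=0,
)

```text
t: 9.5
eef_pos: [672.9, 194.8, 158.2]
tcp_rot: [-3.141, -0.003, 2.994]
ft_force: [0.8, 0.9, -0.0]
opening: 0.15
grip_force: 0.0
```

>>> step_arm(
  increments=[
    {"slide": [0, 0, 0.006], "roll": 0},
    {"slide": [0, 0, 0.012], "roll": 0},
    {"slide": [0, 0, 0.016], "roll": 0},
    {"slide": [0, 0, 0.018], "roll": 0},
  ],
)

```text
t: 10.0
eef_pos: [674.3, 195.0, 143.6]
tcp_rot: [3.141, 0.001, 2.994]
ft_force: [-3.8, -0.5, 11.2]
opening: 0.005
grip_force: 5.5
```

>>> step_arm(
  increments=[
    {"slide": [0, 0, 0.003], "roll": 0},
    {"slide": [0, 0, 0.005], "roll": 0},
    {"slide": [0, 0, 0.006], "roll": 0},
    {"slide": [0, 0, 0.006], "roll": 0},
  ],
)

```text
t: 10.5
eef_pos: [674.4, 195.0, 139.7]
tcp_rot: [3.141, 0.002, 2.994]
ft_force: [-9.3, -0.7, 22.5]
opening: 0.006
grip_force: 11.1
```

>>> step_arm(
  increments=[
    {"slide": [0, 0, 0.001], "roll": 0},
    {"slide": [0, 0, 0.002], "roll": 0},
    {"slide": [0, 0, 0.002], "roll": 0},
  ],
)

```text
t: 10.88
eef_pos: [674.5, 195.0, 139.5]
tcp_rot: [3.14, 0.004, 2.994]
ft_force: [-13.7, -2.4, 35.2]
opening: 0.009
grip_force: 17.5
```

>>> step_arm(
  increments=[
    {"slide": [0, 0, -0.01], "roll": 0},
    {"slide": [0, 0, -0.04], "roll": 0},
    {"slide": [0, 0, -0.06], "roll": 0},
    {"slide": [0.05, 0, -0.06], "roll": 0},
    {"slide": [0.084, 0, -0.06], "roll": 0},
  ],
  fingers=0.62,
)

```text
t: 11.5
eef_pos: [589.7, 207.2, 194.6]
tcp_rot: [3.141, 0.0, 2.994]
ft_force: [-0.0, 0.7, 0.4]
opening: 0.473
grip_force: 0.0
```

```bash
python3 - <<'E'
from h import *
np.set_printoptions(precision=3,suppress=True)
c=cam('scene')
im=c['color'][190:290,240:340,::-1]
cv2.imwrite('pics/crop5.png',cv2.resize(im,(400,400),interpolation=cv2.INTER_CUBIC))
print(state()['eef_pos'],state()['opening']);go(590.9,207.1,26,171.5)
E
```

```text
[586.484 207.807 194.804] 0.5161004485704122
slide [-0.0045, -0.0001, 0.1688] roll 0.002
```

View pics/crop5.png

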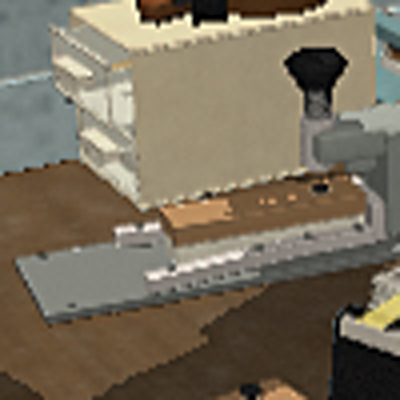

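The rivet head at about (320,187) now lies flat on the lid, and the ram is back up. Next I'll grip the box and draw it out.

>>> step_arm(
  increments=[
    {"slide": [-0.002, 0, 0], "roll": 0},
    {"slide": [-0.002, 0, 0.06], "roll": 0},
    {"slide": [-0.002, 0, 0.12], "roll": 0},
    {"slide": [-0.002, 0, 0.16], "roll": 0},
    {"slide": [-0.002, 0, 0.169], "roll": 0},
  ],
)

```text
t: 12.18
eef_pos: [593.2, 206.3, 22.8]
tcp_rot: [-3.14, -0.003, 2.993]
ft_force: [-0.6, 0.4, 1.1]
opening: 0.617
grip_force: 0.0
```

>>> step_arm(
  increments=[
    {"slide": [0, 0, 0], "roll": 0},
    {"slide": [0, 0, 0], "roll": 0},
    {"slide": [0, 0, 0], "roll": 0},
    {"slide": [0, 0, 0], "roll": 0},
  ],
  fingers=0.3,
)

```text
t: 12.68
eef_pos: [594.3, 207.0, 27.2]
tcp_rot: [3.14, 0.003, 2.994]
ft_force: [0.4, -1.2, 7.2]
opening: 0.417
grip_force: 30.0
```

>>> step_arm(
  increments=[
    {"slide": [0.03, 0, -0.001], "roll": 0},
    {"slide": [0.08, 0, -0.002], "roll": 0},
    {"slide": [0.13, 0, -0.002], "roll": 0},
    {"slide": [0.18, 0, -0.004], "roll": 0},
    {"slide": [0.215, 0, -0.02], "roll": 0},
  ],
)

```text
t: 13.3
eef_pos: [378.5, 238.4, 45.7]
tcp_rot: [-3.141, -0.001, 2.994]
ft_force: [0.3, 0.1, -0.8]
opening: 0.42
grip_force: 30.0
```

>>> step_arm(
  increments=[
    {"slide": [0, 0, -0.05], "roll": 0},
    {"slide": [0, 0, -0.11], "roll": 0},
    {"slide": [0, 0, -0.16], "roll": 0},
    {"slide": [0, 0, -0.16], "roll": 0},
  ],
)

```text
t: 13.8
eef_pos: [381.8, 239.0, 209.1]
tcp_rot: [3.137, 0.007, 2.994]
ft_force: [1.2, 0.0, -1.4]
opening: 0.418
grip_force: 30.0
```

```bash
python3 - <<'E'
from h import *
np.set_printoptions(precision=1,suppress=True)
s=state();print(s['eef_pos'],s['ft_force'],s['opening'],s['grip_force'])
for c in ['top','scene']:
    d=cam(c);W=cloud(d);h=cv2.cvtColor(d['color'],cv2.COLOR_RGB2HSV)
    m=(W[...,2]>-3)&(W[...,2]<9)&(W[...,0]>400)&(W[...,0]<640)&(W[...,1]<-200)&(W[...,1]>-450)&(d['color'][...,0]>150)&(h[...,1]>80)
    n,l,s,_=cv2.connectedComponentsWithStats(m.astype(np.uint8));i=1+s[1:,4].argmax();P=W[l==i]
    print(c,'floor',rect(P),np.median(P[:,2]))
    print([ (b[:2]) for b in boxes(d)])
go(580,-287,200,90)
E
```

```text
[381.8 239.  209.1] [ 1.2  0.  -1.4] 0.41792176549149346 29.999623596668243
top floor [ 513.7 -332.2  221.4  180.7   -1.2] 4.747595516659661
[(array([442.4, -60.6, 150.2,  40.3,   4.9]), np.float64(37.01836872875238))]
scene floor [ 522.6 -322.4  209.   166.1   -1.3] 3.4576430138870946
[(array([444.3, -61.8, 152.9,  43.7,   5.2]), np.float64(35.36720197445737))]
slide [-0.2747, -0.4902, 0.0056] roll 1.423
```

>>> step_arm(
  increments=[
    {"slide": [-0.03, -0.054, 0], "roll": 0.17},
    {"slide": [-0.06, -0.108, 0], "roll": 0.34},
    {"slide": [-0.09, -0.162, 0], "roll": 0.51},
    {"slide": [-0.12, -0.216, 0], "roll": 0.68},
    {"slide": [-0.15, -0.27, 0], "roll": 0.85},
  ],
)

```text
t: 14.52
eef_pos: [489.1, -52.7, 203.7]
tcp_rot: [-3.14, -0.002, 2.138]
ft_force: [1.1, 1.4, -1.8]
opening: 0.416
grip_force: 30.0
```

```bash
python3 - <<'E'
from h import *
s=state();print(s['eef_pos'],s['opening'],s['grip_force'])
go(579,-287,205,88.8)
E
```

```text
[489.06445391 -52.71000523 203.72806782] 0.4162253793820998 29.995626211166382
slide [-0.2459, -0.0500, -0.0013] roll 0.588
```

>>> step_arm(
  increments=[
    {"slide": [-0.06, -0.012, 0], "roll": 0.15},
    {"slide": [-0.12, -0.024, 0], "roll": 0.3},
    {"slide": [-0.18, -0.037, 0], "roll": 0.45},
    {"slide": [-0.246, -0.05, 0], "roll": 0.588},
    {"slide": [-0.246, -0.05, 0], "roll": 0.588},
  ],
)

```text
t: 15.15
eef_pos: [580.6, -287.8, 202.1]
tcp_rot: [-3.139, -0.002, 1.551]
ft_force: [-1.0, 0.8, -1.1]
opening: 0.419
grip_force: 30.0
```

```bash
python3 - <<'E'
from h import *
s=state();print(s['eef_pos'],s['opening'],s['grip_force'])
d=cam('top');print([b[:2] for b in boxes(d,170,240,(400,700),(-480,-150))])
go(579,-287,60,88.8)
E
```

```text
[ 580.55148365 -287.8086329   202.12027641] 0.4185020359942452 30.000028610229492
[(array([ 582.7, -258.6,   33. ,   15.9,   -4.6]), np.float64(219.44568515054783))]
slide [-0.0008, -0.0011, 0.1424] roll 0.004
```

>>> step_arm(
  increments=[
    {"slide": [0, -0.001, 0.06], "roll": 0.004},
    {"slide": [0, -0.001, 0.12], "roll": 0.004},
    {"slide": [0, -0.001, 0.155], "roll": 0.004},
    {"slide": [0, -0.001, 0.174], "roll": 0.004},
    {"slide": [0, -0.001, 0.174], "roll": 0.004},
  ],
)

```text
t: 15.82
eef_pos: [579.2, -283.5, 30.5]
tcp_rot: [-3.14, -0.001, 1.553]
ft_force: [0.2, -1.2, -0.5]
opening: 0.417
grip_force: 30.0
```

>>> step_arm(
  increments=[
    {"slide": [0, 0, 0.002], "roll": 0},
    {"slide": [0, 0, 0.004], "roll": 0},
  ],
)

```text
t: 16.08
eef_pos: [580.2, -284.7, 28.8]
tcp_rot: [3.14, 0.001, 1.552]
ft_force: [0.4, -0.1, -0.8]
opening: 0.418
grip_force: 30.0
```

>>> step_arm(
  increments=[
    {"slide": [0, 0, 0.002], "roll": 0},
    {"slide": [0, 0, 0.004], "roll": 0},
  ],
)

```text
t: 16.32
eef_pos: [579.8, -284.6, 23.7]
tcp_rot: [3.141, 0.0, 1.552]
ft_force: [0.4, -0.4, -1.0]
opening: 0.419
grip_force: 30.0
```

>>> step_arm(
  increments=[
    {"slide": [0, 0, 0.0015], "roll": 0},
    {"slide": [0, 0, 0.003], "roll": 0},
  ],
)

```text
t: 16.58
eef_pos: [579.7, -284.6, 23.1]
tcp_rot: [3.141, 0.001, 1.552]
ft_force: [-12.3, 6.3, 37.7]
opening: 0.417
grip_force: 30.0
```

>>> step_arm(
  increments=[
    {"slide": [0, 0, -0.002], "roll": 0},
    {"slide": [0, 0, -0.002], "roll": 0},
  ],
)

```text
t: 16.82
eef_pos: [579.9, -284.7, 23.2]
tcp_rot: [3.141, 0.0, 1.552]
ft_force: [-3.2, 1.3, 9.6]
opening: 0.418
grip_force: 30.0
```

>>> step_arm(
  increments=[
    {"slide": [0, 0, 0], "roll": 0},
    {"slide": [0, 0, 0], "roll": 0},
    {"slide": [0, 0, 0], "roll": 0},
  ],
  fingers=0.58,
)

```text
t: 17.2
eef_pos: [579.6, -284.5, 22.2]
tcp_rot: [-3.141, -0.0, 1.552]
ft_force: [-0.2, -0.0, -0.3]
opening: 0.574
grip_force: 0.0
```

>>> step_arm(
  increments=[
    {"slide": [0, 0, -0.03], "roll": 0},
    {"slide": [0, 0, -0.09], "roll": 0},
    {"slide": [0, 0, -0.15], "roll": 0},
    {"slide": [0, 0, -0.18], "roll": 0},
  ],
)

```text
t: 17.7
eef_pos: [580.2, -284.9, 205.9]
tcp_rot: [3.138, 0.002, 1.552]
ft_force: [-0.3, 0.3, -0.6]
opening: 0.576
grip_force: 0.0
```

```bash
python3 - <<'E'
from h import *
np.set_printoptions(precision=1,suppress=True)
s=state();print(s['eef_pos'],s['opening'],s['grip_force'])
c=cam('scene');d=cam('top')
for k in (d,c): print([b[:2] for b in boxes(k,26,60,(400,700),(-480,-150))],[b[:2] for b in boxes(k)])
cv2.imwrite('pics/scene2.png',c['color'][:,:,::-1])
a=np.radians(4.9);x,y=442.5-40*np.cos(a),-61-40*np.sin(a);print(x,y)
go(x,y,205,184.9)
E
```

```text
[ 580.2 -284.9  205.9] 0.5763058553177169 0.0
[(array([ 578.8, -275.6,   57.9,   38.9,   87.9]), np.float64(40.9694201888024))] [(array([443. , -60.5, 149.6,  39.9,   4.7]), np.float64(36.81921198934147))]
[(array([ 579.1, -267.5,   43. ,   40.2,   87.3]), np.float64(39.13122626077701))] [(array([474. , -58.8,  88.8,  43.8,   5.3]), np.float64(35.09714792417745))]
402.6461881523637 -64.4166769254947
slide [0.2173, -0.1822, 0.0012] roll -1.675
```

View pics/scene2.png

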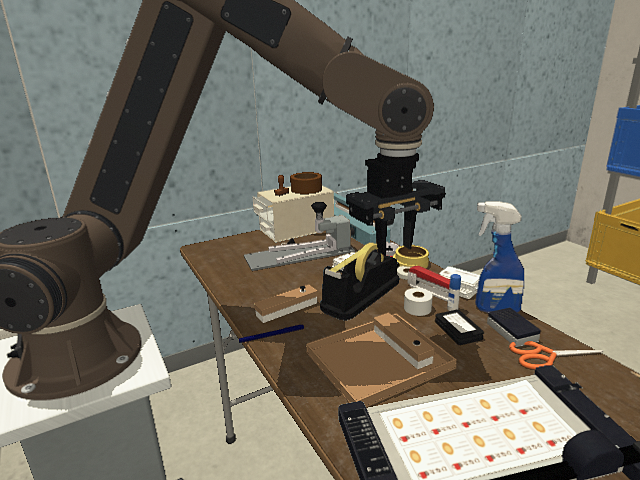

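Box A, at about (405,340), lies flat in the tray with its rivet flush. Now box B.

>>> step_arm(
  increments=[
    {"slide": [0.043, -0.036, 0], "roll": -0.18},
    {"slide": [0.086, -0.072, 0], "roll": -0.36},
    {"slide": [0.13, -0.109, 0], "roll": -0.54},
    {"slide": [0.173, -0.145, 0], "roll": -0.72},
    {"slide": [0.213, -0.178, 0], "roll": -0.9},
  ],
  fingers=0.65,
)

```text
t: 18.42
eef_pos: [403.9, -66.8, 201.5]
tcp_rot: [-3.141, -0.002, 2.457]
ft_force: [1.4, 0.7, -0.6]
opening: 0.648
grip_force: 0.0
```

```bash
python3 - <<'E'
from h import *
s=state();print(s['eef_pos'],s['opening'],s['grip_force'])
go(407.7,-64,120,184.9)
E
```

```text
[403.90925772 -66.78797807 201.51009308] 0.6482528497823083 0.0
slide [-0.0012, 0.0046, 0.0815] roll -0.770
```

>>> step_arm(
  increments=[
    {"slide": [0, 0.004, 0.02], "roll": -0.18},
    {"slide": [0, 0.004, 0.05], "roll": -0.36},
    {"slide": [0, 0.004, 0.08], "roll": -0.54},
    {"slide": [0, 0.004, 0.08], "roll": -0.7},
    {"slide": [0, 0.004, 0.08], "roll": -0.77},
  ],
)

```text
t: 19.05
eef_pos: [407.6, -64.9, 121.2]
tcp_rot: [3.14, -0.002, -3.058]
ft_force: [-0.4, -1.1, 0.4]
opening: 0.646
grip_force: 0.0
```

```bash
python3 - <<'E'
from h import *
np.set_printoptions(precision=1,suppress=True)
s=state();print(s['eef_pos'],s['opening'],s['grip_force'])
for k in ('top','scene'): print([b[:2] for b in boxes(cam(k))])
go(407.7,-64,16.5,184.9)
E
```

```text
[407.6 -64.9 121.2] 0.6457957328049266 0.0
[(array([491.2, -56.5,  52.5,  39.7,   5.2]), np.float64(37.30318311399721))]
[(array([490.1, -58.8,  55. ,  41.9,   1.1]), np.float64(35.310576088347716))]
slide [-0.0000, 0.0009, 0.1051] roll -0.005
```

Box B has not moved, so I'll descend and grip.

>>> step_arm(
  increments=[
    {"slide": [0, 0.001, 0.05], "roll": -0.003},
    {"slide": [0, 0.001, 0.09], "roll": -0.003},
    {"slide": [0, 0.001, 0.104], "roll": -0.003},
    {"slide": [0, 0.001, 0.104], "roll": -0.003},
  ],
)

```text
t: 19.65
eef_pos: [407.4, -63.9, 17.4]
tcp_rot: [3.14, -0.003, -3.06]
ft_force: [-0.6, 0.6, -0.4]
opening: 0.648
grip_force: 0.0
```

>>> step_arm(
  increments=[
    {"slide": [0, 0, 0], "roll": 0},
    {"slide": [0, 0, 0], "roll": 0},
    {"slide": [0, 0, 0], "roll": 0},
    {"slide": [0, 0, 0], "roll": 0},
  ],
  fingers=0.3,
)

```text
t: 20.15
eef_pos: [408.5, -64.2, 19.1]
tcp_rot: [-3.141, 0.001, -3.058]
ft_force: [-0.1, 0.7, 7.0]
opening: 0.417
grip_force: 30.0
```

>>> step_arm(
  increments=[
    {"slide": [0, 0, -0.03], "roll": 0},
    {"slide": [0, 0, -0.08], "roll": 0},
    {"slide": [0, 0, -0.08], "roll": 0},
  ],
)

```text
t: 20.52
eef_pos: [409.4, -64.4, 101.1]
tcp_rot: [-3.139, 0.006, -3.058]
ft_force: [0.7, -0.2, -1.4]
opening: 0.419
grip_force: 30.0
```

```bash
python3 - <<'E'
from h import *
np.set_printoptions(precision=1,suppress=True)
s=state();print(s['eef_pos'],s['opening'],s['grip_force'])
f=np.array([.98902,-.14781]);p=np.array([590.9,207.1])-f*200
go(p[0],p[1],97,171.5)
E
```

```text
[409.4 -64.4 101.1] 0.41878893928580696 29.998154640197754
slide [-0.0088, 0.3014, 0.0041] roll 0.232
```

>>> step_arm(
  increments=[
    {"slide": [-0.002, 0.055, 0], "roll": 0.05},
    {"slide": [-0.004, 0.115, 0], "roll": 0.1},
    {"slide": [-0.006, 0.175, 0], "roll": 0.15},
    {"slide": [-0.008, 0.235, 0], "roll": 0.2},
    {"slide": [-0.009, 0.29, 0.01], "roll": 0.232},
  ],
)

```text
t: 21.15
eef_pos: [392.6, 227.7, 87.9]
tcp_rot: [3.141, 0.0, 2.992]
ft_force: [1.2, 0.0, -0.5]
opening: 0.417
grip_force: 30.0
```

>>> step_arm(
  increments=[
    {"slide": [0, 0.009, 0.02], "roll": 0},
    {"slide": [0, 0.009, 0.04], "roll": 0},
    {"slide": [0, 0.009, 0.04], "roll": 0},
    {"slide": [0, 0.009, 0.04], "roll": 0},
  ],
)

```text
t: 21.65
eef_pos: [394.4, 234.4, 48.5]
tcp_rot: [-3.141, -0.0, 2.992]
ft_force: [0.1, 0.5, -1.2]
opening: 0.418
grip_force: 30.0
```

```bash
python3 - <<'E'
from h import *
np.set_printoptions(precision=1,suppress=True)
s=state();print(s['eef_pos'],s['opening'],s['grip_force'])
for k in ('top','scene'): print([b[:2] for b in boxes(cam(k),40,110,(350,620),(130,320))])
f=np.array([.98902,-.14781]);p=np.array([590.9,207.1])-f*200
go(p[0],p[1],29,171.5)
E
```

```text
[394.4 234.4  48.5] 0.41771011852202017 29.998214542865753
[(array([469. , 222.4,  69.1,  40.1, -10.4]), np.float64(66.46020662412815))]
[(array([478. , 220.6,  45.6,  40.5,  -5.9]), np.float64(64.55105923151335))]
slide [0.0019, 0.0020, 0.0200] roll -0.001
```

>>> step_arm(
  increments=[
    {"slide": [0, 0.0015, 0.02], "roll": -0.001},
    {"slide": [-0.04, 0.0015, 0.02], "roll": -0.001},
    {"slide": [-0.08, 0.0015, 0.02], "roll": -0.001},
    {"slide": [-0.11, 0.0015, 0.02], "roll": -0.001},
    {"slide": [-0.13, 0.0015, 0.02], "roll": -0.001},
  ],
)

```text
t: 22.38
eef_pos: [524.8, 216.2, 29.2]
tcp_rot: [3.141, 0.001, 2.993]
ft_force: [-0.6, -0.3, -1.6]
opening: 0.42
grip_force: 30.0
```

>>> step_arm(
  increments=[
    {"slide": [-0.02, 0, 0.001], "roll": 0},
    {"slide": [-0.03, 0, 0.001], "roll": 0},
    {"slide": [-0.04, 0, 0.001], "roll": 0},
  ],
)

```text
t: 22.75
eef_pos: [562.7, 211.1, 27.9]
tcp_rot: [3.141, -0.0, 2.994]
ft_force: [-1.0, 5.2, -0.4]
opening: 0.415
grip_force: 30.0
```

>>> step_arm(
  increments=[
    {"slide": [-0.005, 0, 0], "roll": 0},
    {"slide": [-0.01, 0, 0], "roll": 0},
  ],
)

```text
t: 23.0
eef_pos: [572.3, 209.6, 27.8]
tcp_rot: [3.141, -0.0, 2.994]
ft_force: [-2.5, 5.0, 0.4]
opening: 0.418
grip_force: 30.0
```

```bash
python3 - <<'E'
from h import *
np.set_printoptions(precision=1,suppress=True)
s=state();print(s['eef_pos'],s['opening'],s['grip_force'],s['ft_force'],s['moment'])
for k in ('top','scene'): print([b[:2] for b in boxes(cam(k),25,70,(350,680),(130,320))])
go(595.8,206.4,27,171.5)
E
```

```text
[572.3 209.6  27.8] 0.41779403145959465 30.016137063503265 [-2.5  5.   0.4] [1.1 0.5 0.3]
[]
[]
slide [-0.0231, 0.0002, 0.0008] roll 0.001
```

>>> step_arm(
  increments=[
    {"slide": [-0.007, 0.0005, 0], "roll": 0},
    {"slide": [-0.014, 0.0005, 0], "roll": 0},
    {"slide": [-0.018, 0.0005, 0], "roll": 0},
  ],
)

```text
t: 23.48
eef_pos: [591.0, 207.1, 27.5]
tcp_rot: [3.141, 0.0, 2.993]
ft_force: [-0.8, 3.0, -0.7]
opening: 0.42
grip_force: 30.0
```

>>> step_arm(
  increments=[
    {"slide": [-0.002, 0, 0], "roll": 0},
    {"slide": [-0.003, 0, 0], "roll": 0},
  ],
)

```text
t: 23.72
eef_pos: [593.5, 206.8, 27.4]
tcp_rot: [3.142, -0.0, 2.994]
ft_force: [-1.0, 1.5, -0.5]
opening: 0.42
grip_force: 30.0
```

>>> step_arm(
  increments=[
    {"slide": [-0.0015, 0, 0], "roll": 0},
    {"slide": [-0.003, 0, 0], "roll": 0},
  ],
)

```text
t: 23.98
eef_pos: [596.3, 206.4, 27.5]
tcp_rot: [-3.142, -0.0, 2.994]
ft_force: [-8.0, 3.7, 1.1]
opening: 0.42
grip_force: 30.0
```

>>> step_arm(
  increments=[
    {"slide": [-0.0015, 0, 0], "roll": 0},
    {"slide": [-0.0015, 0, 0], "roll": 0},
  ],
)

```text
t: 24.22
eef_pos: [596.3, 206.4, 27.2]
tcp_rot: [-3.141, -0.004, 2.994]
ft_force: [-8.3, 4.4, 0.6]
opening: 0.42
grip_force: 30.0
```

>>> step_arm(
  increments=[
    {"slide": [0.001, 0, 0], "roll": 0},
    {"slide": [0.001, 0, 0], "roll": 0},
    {"slide": [0.001, 0, 0], "roll": 0},
  ],
  fingers=0.62,
)

```text
t: 24.6
eef_pos: [597.3, 206.1, 27.6]
tcp_rot: [3.141, 0.001, 2.994]
ft_force: [0.1, -0.2, -0.1]
opening: 0.609
grip_force: 0.0
```

>>> step_arm(
  increments=[
    {"slide": [0, 0, -0.03], "roll": 0},
    {"slide": [0, 0, -0.09], "roll": 0},
    {"slide": [0, 0, -0.15], "roll": 0},
    {"slide": [0, 0, -0.16], "roll": 0},
  ],
)

```text
t: 25.1
eef_pos: [598.4, 206.5, 191.9]
tcp_rot: [3.139, 0.007, 2.994]
ft_force: [0.7, 0.3, -0.4]
opening: 0.615
grip_force: 0.0
```

```bash
python3 - <<'E'
from h import *
np.set_printoptions(precision=3,suppress=True)
s=state();print(s['eef_pos'],s['ft_force'],s['opening'])
c=cam('scene');im=c['color'][190:290,240:340,::-1]
cv2.imwrite('pics/crop6.png',cv2.resize(im,(400,400),interpolation=cv2.INTER_CUBIC))
go(674,194.7,175,171.5)
E
```

```text
[598.428 206.514 191.925] [ 0.657  0.264 -0.412] 0.6147972390803675
slide [-0.0770, -0.0004, 0.0158] roll 0.000
```

View pics/crop6.png

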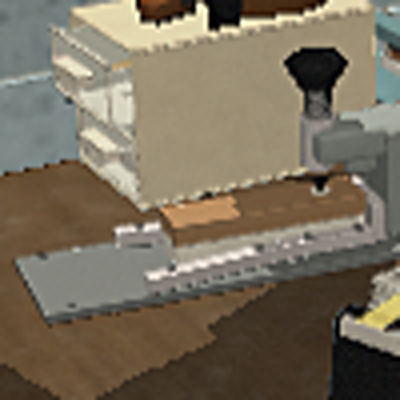

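The picture matches the earlier one for box A, with the near end at the same pixels (165,205), so box B is home. Pressing now.

>>> step_arm(
  increments=[
    {"slide": [-0.03, 0, -0.003], "roll": 0},
    {"slide": [-0.065, 0, -0.003], "roll": 0},
    {"slide": [-0.077, 0, 0.004], "roll": 0},
    {"slide": [-0.077, 0, 0.02], "roll": 0},
    {"slide": [-0.077, 0, 0.03], "roll": 0},
  ],
  fingers=0,
)

```text
t: 25.78
eef_pos: [671.6, 195.0, 155.2]
tcp_rot: [-3.141, -0.003, 2.994]
ft_force: [0.1, -0.9, 0.4]
opening: 0.149
grip_force: 0.0
```

>>> step_arm(
  increments=[
    {"slide": [0, 0, 0.006], "roll": 0},
    {"slide": [0, 0, 0.012], "roll": 0},
    {"slide": [0, 0, 0.016], "roll": 0},
    {"slide": [0, 0, 0.018], "roll": 0},
  ],
)

```text
t: 26.28
eef_pos: [673.0, 195.3, 140.9]
tcp_rot: [3.141, 0.001, 2.994]
ft_force: [-3.5, -0.1, 12.3]
opening: 0.012
grip_force: 6.0
```

>>> step_arm(
  increments=[
    {"slide": [0, 0, 0.002], "roll": 0},
    {"slide": [0, 0, 0.004], "roll": 0},
    {"slide": [0, 0, 0.004], "roll": 0},
  ],
)

```text
t: 26.65
eef_pos: [673.2, 195.3, 139.6]
tcp_rot: [3.14, 0.003, 2.994]
ft_force: [-9.9, -2.5, 28.0]
opening: 0.004
grip_force: 14.0
```

>>> step_arm(
  increments=[
    {"slide": [0, 0, 0.001], "roll": 0},
    {"slide": [0, 0, 0.001], "roll": 0},
    {"slide": [0, 0, 0.001], "roll": 0},
  ],
)

```text
t: 27.02
eef_pos: [673.2, 195.3, 139.6]
tcp_rot: [3.14, 0.004, 2.994]
ft_force: [-12.8, -1.7, 33.1]
opening: 0.001
grip_force: 17.1
```

>>> step_arm(
  increments=[
    {"slide": [0, 0, -0.01], "roll": 0},
    {"slide": [0, 0, -0.04], "roll": 0},
    {"slide": [0, 0, -0.06], "roll": 0},
    {"slide": [0.05, 0, -0.06], "roll": 0},
    {"slide": [0.08, 0, -0.06], "roll": 0},
  ],
  fingers=0.62,
)

```text
t: 27.65
eef_pos: [592.1, 206.9, 194.7]
tcp_rot: [3.141, 0.0, 2.994]
ft_force: [0.6, -0.6, 0.7]
opening: 0.471
grip_force: 0.0
```

```bash
python3 - <<'E'
from h import *
np.set_printoptions(precision=3,suppress=True)
c=cam('scene')
im=c['color'][190:290,240:340,::-1]
cv2.imwrite('pics/crop7.png',cv2.resize(im,(400,400),interpolation=cv2.INTER_CUBIC))
print(state()['eef_pos'],state()['opening']);go(595,206.4,26,171.5)
E
```

```text
[589.42  207.5   194.849] 0.5154373163250503
slide [-0.0057, -0.0003, 0.1688] roll 0.002
```

View pics/crop7.png

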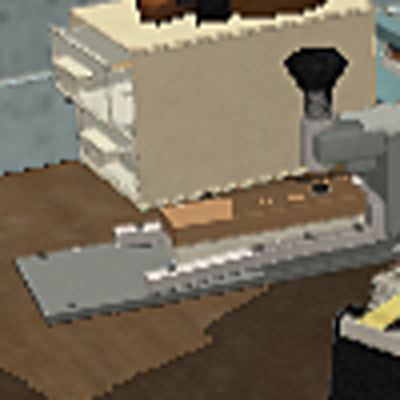

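The rivet at about (320,187) is flush. Next I'll grip box B and draw it out.

>>> step_arm(
  increments=[
    {"slide": [-0.002, 0, 0], "roll": 0},
    {"slide": [-0.002, 0, 0.06], "roll": 0},
    {"slide": [-0.002, 0, 0.12], "roll": 0},
    {"slide": [-0.002, 0, 0.155], "roll": 0},
    {"slide": [-0.002, 0, 0.167], "roll": 0},
  ],
)

```text
t: 28.32
eef_pos: [596.1, 206.0, 25.1]
tcp_rot: [-3.141, -0.002, 2.993]
ft_force: [-0.2, 0.1, 1.1]
opening: 0.624
grip_force: 0.0
```

>>> step_arm(
  increments=[
    {"slide": [0, 0, 0], "roll": 0},
    {"slide": [0, 0, 0], "roll": 0},
    {"slide": [0, 0, 0], "roll": 0},
    {"slide": [0, 0, 0], "roll": 0},
  ],
  fingers=0.3,
)

```text
t: 28.82
eef_pos: [596.8, 206.6, 29.1]
tcp_rot: [3.141, 0.003, 2.994]
ft_force: [-0.2, -0.4, 6.3]
opening: 0.419
grip_force: 30.0
```

>>> step_arm(
  increments=[
    {"slide": [0.03, 0, -0.001], "roll": 0},
    {"slide": [0.08, 0, -0.002], "roll": 0},
    {"slide": [0.13, 0, -0.002], "roll": 0},
    {"slide": [0.18, 0, -0.004], "roll": 0},
    {"slide": [0.215, 0, -0.02], "roll": 0},
  ],
)

```text
t: 29.45
eef_pos: [381.0, 238.0, 47.7]
tcp_rot: [-3.141, -0.001, 2.994]
ft_force: [0.6, -0.1, -1.0]
opening: 0.415
grip_force: 30.0
```

>>> step_arm(
  increments=[
    {"slide": [0, 0, -0.05], "roll": 0},
    {"slide": [0, 0, -0.11], "roll": 0},
    {"slide": [0, 0, -0.16], "roll": 0},
    {"slide": [0, 0, -0.16], "roll": 0},
  ],
)

```text
t: 29.95
eef_pos: [384.3, 238.7, 211.0]
tcp_rot: [3.138, 0.006, 2.994]
ft_force: [0.5, 0.3, -1.2]
opening: 0.42
grip_force: 30.0
```

```bash
python3 - <<'E'
from h import *
np.set_printoptions(precision=1,suppress=True)
s=state();print(s['eef_pos'],s['opening'],s['grip_force'])
for k in ('top','scene'):
    d=cam(k);print([b[:2] for b in boxes(d,26,60,(400,700),(-480,-150))],[b[:2] for b in boxes(d)])
    print([b[:2] for b in boxes(d,180,260,(350,700),(100,320))])
go(459,-290,205,88.8)
E
```

```text
[384.3 238.7 211. ] 0.4204180700366315 29.999542236328125
[(array([ 578.1, -322.2,  150.8,   38.8,   88.7]), np.float64(40.74164042999077))] []
[(array([455.4, 227. ,  74.2,  40.1,  -8.8]), np.float64(227.5044256543901))]
[(array([ 578.8, -323.1,  149.8,   41.6,   89.2]), np.float64(39.33128242343972))] []
[]
slide [-0.1529, -0.5110, 0.0025] roll 1.444
```

>>> step_arm(
  increments=[
    {"slide": [-0.016, -0.055, 0], "roll": 0.17},
    {"slide": [-0.032, -0.11, 0], "roll": 0.34},
    {"slide": [-0.049, -0.165, 0], "roll": 0.51},
    {"slide": [-0.066, -0.22, 0], "roll": 0.68},
    {"slide": [-0.082, -0.275, 0], "roll": 0.85},
  ],
)

```text
t: 30.68
eef_pos: [423.3, -47.8, 206.0]
tcp_rot: [-3.14, -0.002, 2.138]
ft_force: [1.8, 1.0, -0.6]
opening: 0.419
grip_force: 30.0
```

```bash
python3 - <<'E'
from h import *
s=state();print(s['eef_pos'],s['opening'],s['grip_force'])
go(459,-290,205,88.8)
E
```

```text
[423.28480152 -47.77693063 205.95869931] 0.4192730022117774 29.99566912651062
slide [-0.2235, -0.1000, 0.0010] roll 0.588
```

>>> step_arm(
  increments=[
    {"slide": [-0.055, -0.025, 0], "roll": 0.15},
    {"slide": [-0.11, -0.05, 0], "roll": 0.3},
    {"slide": [-0.165, -0.074, 0], "roll": 0.45},
    {"slide": [-0.223, -0.1, 0], "roll": 0.588},
    {"slide": [-0.223, -0.1, 0], "roll": 0.588},
  ],
)

```text
t: 31.3
eef_pos: [460.3, -290.8, 204.8]
tcp_rot: [-3.139, -0.002, 1.55]
ft_force: [-0.3, 1.8, -1.5]
opening: 0.421
grip_force: 30.0
```

```bash
python3 - <<'E'
from h import *
np.set_printoptions(precision=1,suppress=True)
s=state();print(s['eef_pos'],s['opening'],s['grip_force'])
d=cam('scene');print([b[:2] for b in boxes(d,170,240,(350,700),(-480,-150))])
go(459,-290,31,88.8)
E
```

```text
[ 460.3 -290.8  204.8] 0.4210853042409882 29.999942779541016
[]
slide [-0.0012, -0.0009, 0.1740] roll 0.003
```

>>> step_arm(
  increments=[
    {"slide": [0, -0.001, 0.06], "roll": 0.003},
    {"slide": [0, -0.001, 0.12], "roll": 0.003},
    {"slide": [0, -0.001, 0.155], "roll": 0.003},
    {"slide": [0, -0.001, 0.172], "roll": 0.003},
    {"slide": [0, -0.001, 0.172], "roll": 0.003},
  ],
)

```text
t: 31.98
eef_pos: [459.5, -286.7, 34.8]
tcp_rot: [-3.14, -0.001, 1.554]
ft_force: [0.6, 0.3, -0.9]
opening: 0.42
grip_force: 30.0
```

>>> step_arm(
  increments=[
    {"slide": [0, 0, 0.002], "roll": 0},
    {"slide": [0, 0, 0.003], "roll": 0},
    {"slide": [0, 0, 0.003], "roll": 0},
  ],
)

```text
t: 32.35
eef_pos: [460.0, -287.7, 33.1]
tcp_rot: [3.141, 0.001, 1.553]
ft_force: [0.3, 0.6, 0.0]
opening: 0.421
grip_force: 30.0
```

>>> step_arm(
  increments=[
    {"slide": [0, 0, 0.003], "roll": 0},
    {"slide": [0, 0, 0.006], "roll": 0},
    {"slide": [0, 0, 0.006], "roll": 0},
  ],
)

```text
t: 32.72
eef_pos: [459.7, -287.5, 26.1]
tcp_rot: [-3.141, -0.0, 1.553]
ft_force: [0.8, 0.0, -1.7]
opening: 0.418
grip_force: 30.0
```

>>> step_arm(
  increments=[
    {"slide": [0, 0, 0.0015], "roll": 0},
    {"slide": [0, 0, 0.0015], "roll": 0},
  ],
)

```text
t: 32.98
eef_pos: [459.8, -287.6, 25.1]
tcp_rot: [3.141, 0.0, 1.553]
ft_force: [-0.7, 0.9, 1.9]
opening: 0.419
grip_force: 30.0
```

The box is touching the tray floor. I'll release it and retreat.

>>> step_arm(
  increments=[
    {"slide": [0, 0, 0], "roll": 0},
    {"slide": [0, 0, 0], "roll": 0},
    {"slide": [0, 0, 0], "roll": 0},
  ],
  fingers=0.58,
)

```text
t: 33.35
eef_pos: [459.8, -287.6, 24.9]
tcp_rot: [3.142, -0.0, 1.553]
ft_force: [-1.3, 0.5, 0.7]
opening: 0.578
grip_force: 0.0
```

>>> step_arm(
  increments=[
    {"slide": [0, 0, -0.03], "roll": 0},
    {"slide": [0, 0, -0.09], "roll": 0},
    {"slide": [0, 0, -0.15], "roll": 0},
    {"slide": [0, 0, -0.2], "roll": 0},
    {"slide": [0, 0, -0.2], "roll": 0},
  ],
)

```text
t: 33.98
eef_pos: [460.7, -288.3, 228.5]
tcp_rot: [3.136, 0.004, 1.553]
ft_force: [-0.3, -0.0, -1.0]
opening: 0.578
grip_force: 0.0
```

>>> step_arm(
  increments=[
    {"slide": [0.06, 0, 0], "roll": 0},
    {"slide": [0.12, 0, 0], "roll": 0},
    {"slide": [0.18, 0, 0], "roll": 0},
    {"slide": [0.2, 0, 0], "roll": 0},
    {"slide": [0.2, 0, 0], "roll": 0},
  ],
)

```text
t: 34.6
eef_pos: [463.0, -86.4, 224.1]
tcp_rot: [-3.14, -0.0, 1.555]
ft_force: [-0.4, -0.9, -0.2]
opening: 0.579
grip_force: 0.0
```

```bash
python3 - <<'E'
from h import *
np.set_printoptions(precision=1,suppress=True)
s=state();print(s['t'],s['eef_pos'],s['opening'],s['grip_force'])
for k in ('top','scene'):
    d=cam(k);print([b[:2] for b in boxes(d,26,60,(400,700),(-480,-150))])
cv2.imwrite('pics/scene3.png',d['color'][:,:,::-1])
E
```

```text
34.6 [463.  -86.4 224.1] 0.5790973941566637 0.0
[(array([ 578.1, -322.1,  152.3,   38.8,   88.8]), np.float64(40.764419733980915)), (array([ 425.8, -326.8,  121.8,   43. ,   87.1]), np.float64(40.70824824056902))]
[(array([ 578.3, -323.2,  150.8,   40. ,   88.9]), np.float64(39.361913640878036)), (array([ 430.2, -316.3,  142.9,   41.7,   87.8]), np.float64(39.47207795329744))]
```

View pics/scene3.png

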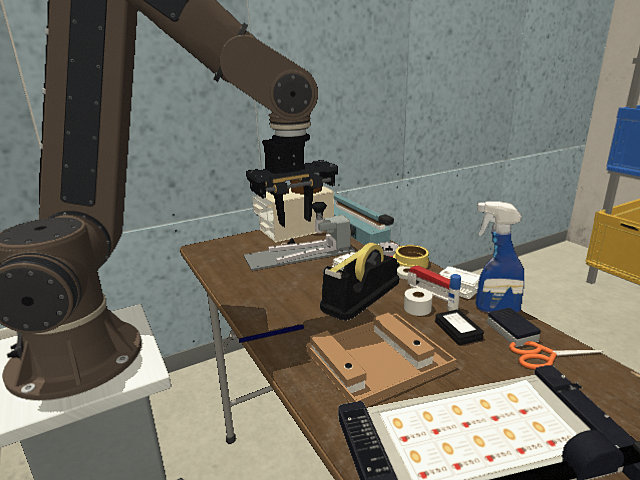

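Box B has moved about 30 mm towards the near wall since I released it, evidently the announced knock. I'll check that it still lies flat on the floor.

```bash
python3 - <<'E'
from h import *
np.set_printoptions(precision=2,suppress=True)
for k in ('top','scene'):
    d=cam(k);W=cloud(d);C=d['color'].astype(int)
    for xr in ((395,470),(540,620)):
        m=(W[...,2]>28)&(W[...,2]<60)&(W[...,0]>xr[0])&(W[...,0]<xr[1])&(W[...,1]>-450)&(W[...,1]<-200)&(C[...,0]-C[...,2]>50)
        n,l,_,_=cv2.connectedComponentsWithStats(m.astype(np.uint8));i=1+np.bincount(l[m],minlength=n)[1:].argmax()
        P=W[l==i];q=P[P[:,2]>np.median(P[:,2])-3]
        A=np.c_[q[:,:2]-q[:,:2].mean(0),np.ones(len(q))];print(k,rect(q),np.linalg.lstsq(A,q[:,2],rcond=None)[0])
im=np.hstack([cv2.resize(d['color'][300:420,295:465,::-1],(765,540),interpolation=cv2.INTER_CUBIC)])
cv2.imwrite('pics/crop8.png',im)
E
```

```text
top [ 427.1 -327.2  117.4   40.3   87.1] [-0.01  0.   41.19]
top [ 578.  -322.3  149.8   38.3   88.8] [ 0.   -0.   41.09]
scene [ 429.6 -313.5  152.1   40.6   87.5] [-0.   -0.   39.49]
scene [ 578.2 -323.   152.4   42.3   88.1] [-0.01 -0.   39.25]
```

View pics/crop8.png

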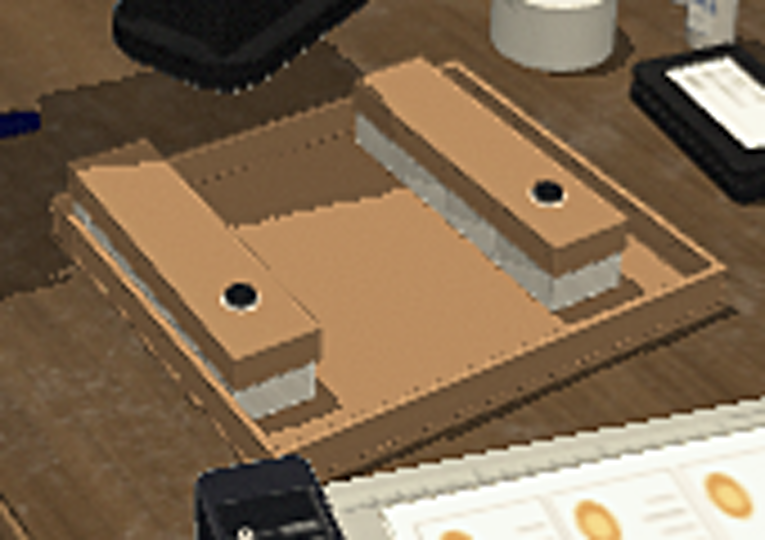

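Both boxes lie flat inside the tray walls, level and at equal height. Their rivet heads, at (240,295) and (547,190), are flush. Handing in.

```bash
python3 -c "
from cell import env
print(env.job_done())"
```

```text
the job is handed in; nothing more can be done
None
```

I pressed both boxes' rivets home and laid both boxes flat and lengthwise in the tray, then handed the job in; box B was knocked about 30 mm towards the near wall after I released it, but it still lies flat inside.

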